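# Tip the walnuts out of a two-section snack dish

## Robot

A 6-joint arm with a two-finger parallel gripper is mounted at the origin on a cart in front of the work surface, level with it; the furniture and walls round the work are solid. World frame = base frame: x ahead of the robot, y to its left, z up, the work surface at z = 0. Lengths are in m, angles in rad, forces in N, time in s.
With the tool pointing down it reaches from about 0.275 to 0.825 m from the base axis. Payload 4.9 kg.
Tool frame: the origin (TCP) lies at the very end of the fingers, on their centre line; the grasp point (between the pads) lies 19 mm behind it (pinch_z is the z of the grasp point in the tool frame, in m); z points along the fingers, y is the line along which they close (so a half turn about z gives the same grasp; the last joint's range is limited). The gripper opens to 85 mm and grips with 20 to 120 N. Pads are 22 mm wide; open, the fingers measure 114 mm over their backs; the gripper's body (76 mm by 85 mm) begins 54 mm behind the grasp point. The pads swing forward as they close: fully open they stand 13 mm farther back than shut.
Start: joints at [1.047, 0.326, -0.193, 1.052, 0, 1.437], TCP at [0.209, 0.509, 0.231] pointing down, gripper open.
Joint ranges: [-2.65, 2.65], [-0.97, 1.79], [-1.3, 1.35], [-1.93, 2.1], [-1.47, 1.37], [-3.14, 3.14]. Speed limits (rad/s): [2.57, 2.57, 3.14, 3.14, 3.14, 3.14].

## Interface

Orientations are given as a 3x3 rotation matrix whose columns are the frame's x, y, z axes.
In Python, from workcell import * gives the robot as it stands.
- The arm moves only by the tool play_rows, never from a script. Its argument "series" is a list of rows, each an object with "slide": the shift along the tool's x, y, z in m, a list of three; "roll": the turn about the tool's z in degrees; "hand": the opening, from 0 (shut) to 1 (fully open). A call has exactly 8 rows; each row shifts and turns the commanded pose from where the row before left it, along the tool's axes as they then stand; what a row does not reach is not made up. A row lasts 1/12 s, in which the tool goes at most 41.7 mm and 7.16 degrees, less where a joint would pass 70% of its speed; a pose out of reach is approached as far as the arm can. A call with a gripper value outside its range is refused whole. The fingers move at their own pace and stop on an object; "squeeze" is the grip in N (left out, the last holds). Time passes only in rows, so rows that do not move let the fingers close, or fill a call up. It gives the time, the measured TCP pose, the force, the opening and the grip force at its end, in the units of the state.
- observe(): the state, without advancing time (a new reading comes with each control period).
- grab_frame(name): name is "scene" or "top"; returns the picture (420x560x3 uint8, red, green, blue); there is no depth.
- calibration(name): a dict with "K" (3x3 intrinsics, pixels), "extrinsics" (4x4, takes a point from camera to world coordinates). Camera axes: x right, y down, z forward; pixel columns grow to the right and rows downward; lengths in m; the calibration is good to about 2 mm. A picture is of the moment at which its call begins. calibration takes no time and is no camera call.
- finish_job(): hands the job in; it is judged then, once.
The state is a dict: "time": time; "q": joint angles; "joint_velocities": joint speeds; "tau": joint torques, N m; "ee_pos": TCP position; "tcp_rot": TCP orientation; "contact_force": force on the tool from outside, world axes, zero at the start; "ft_torque": the same for the moment, N m; "grip_width": finger opening in m; "finger_force": force on a finger pad.
Only numpy, scipy, OpenCV 4.12 (cv2) and the standard library are available. Lean on these libraries where they do the work, as an engineer would, in place of code of your own. Each camera call takes 0.05 s, during which the arm holds its last target. There are 200 camera calls.

## Task

Pick up the two-section snack dish by its handle, turn it so that the walnut section faces the steel bowl and tip all three walnuts into the bowl, keeping both biscuits in their own section. Then set the dish down flat in the middle of the empty wooden serving board. Leave the bowl standing about where it is, and do not shove or knock over the oil bottle or the pepper mill.

Things in the scene. Friction and masses are not known exactly. Their poses are not given: they have to be found in the camera images.
- snack_dish: Wooden dish, 0.3 to 0.52 kg, 230 mm long (x), 136 wide (y). Origin: underside centre of its 120 x 96 mm foot; z up. A divider at x = 0 (8 mm thick, top z = 46 mm) parts two equal sections: walnuts in +x, biscuits in -x. Floor z = 12 mm, flat to x = +-68 mm; then each end ramps up at 22 deg to an open lip. Side walls 4 mm thick, tops z = 48 mm. Start yaw within 1.4 rad.
- dish_handle (a point): Centre of the dish's carrying handle, at dish x = 0, y = 0, z = 90 mm; axes as the dish. A straight wooden bar along the dish's y above the divider: 104 mm long, 14 mm thick (x), 18 mm high, on two posts at y = +-40 mm (12 mm wide). Nothing else rises beside it.
- walnut_lip (a point): Middle of the open pouring lip at the walnut end, at dish x = 115 mm, y = 0, z = 31 mm; axes as the dish. The walnuts roll out over it when this end is tipped down well beyond the ramp's 22 deg (40 to 48 deg empties the section; the biscuits then rest against the divider).
- steel_bowl: Loose round stainless steel bowl (0.6 kg), 190 mm across the mouth, 80 mm high, wall 4 mm. Origin: centre of its underside; z up. (Overhead, out of the work but in reach of a raised wrist: a wall cupboard fills x < 0.48, y < -0.47 and a shelf x > 0.66, y > -0.03, both from z = 0.60 m up.)
- serving_board: Brown wooden serving board, empty (the board with bottles in the far right corner is another), lying flat, fixed, 184 mm (its x) by 290 mm (its y), 19 mm thick. Origin: centre of its underside. Its long side points roughly away from the robot.
- walnut_1: Walnut, 45 mm long and 40 mm thick, 22 g. Origin: its centre. Lies in the +x section of the dish and can roll.
- walnut_2: Walnut, 45 mm long and 40 mm thick, 22 g. Origin: its centre. Lies in the +x section of the dish and can roll.
- walnut_3: Walnut, 45 mm long and 40 mm thick, 22 g. Origin: its centre. Lies in the +x section of the dish and can roll.
- biscuit_1: Round flat biscuit, 60 mm across, 12 mm thick, 25 g. Origin: centre of its underside. Lies in the -x section of the dish and can slide.
- biscuit_2: Round flat biscuit, 60 mm across, 12 mm thick, 25 g. Origin: centre of its underside. Lies in the -x section of the dish and can slide.
- oil_bottle: Bystander: oil bottle, loose, 61 mm across, 268 mm high. Origin: centre of its underside.
- pepper_mill: Bystander: turned wooden pepper mill, loose, 58 mm across, 170 mm high. Origin: centre of its underside.

How it is judged:
On the way, in this order (a step that is already met when the one before it is completed fails the run):
1. the dish is held tipped (over 17 degrees) clear of the worktop, with its walnut lip over the bowl (angle between snack_dish's own z axis and vertical above 0.3 rad and horizontal distance between snack_dish and steel_bowl below 0.2 m and height (world z) of snack_dish above 0.06 m and horizontal distance between walnut_lip and steel_bowl below 0.12 m), for 0.1 s.
2. all three walnuts are in the bowl (horizontal distance between each of walnut_1, walnut_2, walnut_3 and steel_bowl below 0.09 m and z of walnut_1 in the frame of steel_bowl between 0 and 0.08 m and z of walnut_2 in the frame of steel_bowl between 0 and 0.08 m and z of walnut_3 in the frame of steel_bowl between 0 and 0.08 m), for 0.2 s.
At the end, for the whole second after the job is handed in: All three walnuts lie inside the standing bowl; both biscuits lie in their own (-x) section of the dish; the dish stands flat and still on the serving board, its centre within 45 mm of the board's centre across the board and 95 mm along it (all of step 2 and x of biscuit_1 in the frame of snack_dish between -0.115 and 0 m and y of biscuit_1 in the frame of snack_dish between -0.07 and 0.07 m and z of biscuit_1 in the frame of snack_dish between 0 and 0.05 m and x of biscuit_2 in the frame of snack_dish between -0.115 and 0 m and y of biscuit_2 in the frame of snack_dish between -0.07 and 0.07 m and z of biscuit_2 in the frame of snack_dish between 0 and 0.05 m and x of snack_dish in the frame of serving_board between -0.045 and 0.045 m and y of snack_dish in the frame of serving_board between -0.095 and 0.095 m and height (world z) of snack_dish between 0.012 and 0.026 m and angle between each of snack_dish, steel_bowl's own z axis and vertical below 0.06 rad and linear speed of each of snack_dish, steel_bowl below 0.02 m/s and height (world z) of steel_bowl below 0.01 m); the robot touches nothing.
It fails at once if the oil bottle is moved more than 40 mm or tipped more than 15 degrees (distance of oil_bottle from where it was at the start of the episode above 0.04 m or angle between oil_bottle's own z axis and vertical above 0.26 rad).
It fails at once if the pepper mill is moved more than 40 mm or tipped more than 15 degrees (distance of pepper_mill from where it was at the start of the episode above 0.04 m or angle between pepper_mill's own z axis and vertical above 0.26 rad).
It fails at once if the bowl is moved more than 60 mm or tipped more than 20 degrees (distance of steel_bowl from where it was at the start of the episode above 0.06 m or angle between steel_bowl's own z axis and vertical above 0.35 rad).
It fails at once if a biscuit leaves its section of the dish (x of any of biscuit_1, biscuit_2 in the frame of snack_dish above 0 m or x of any of biscuit_1, biscuit_2 in the frame of snack_dish below -0.125 m or z of any of biscuit_1, biscuit_2 in the frame of snack_dish above 0.08 m or z of any of biscuit_1, biscuit_2 in the frame of snack_dish below -0.01 m).
It also fails if it takes over 61 s, if anything falls off the work surface, if the arm or the gripper's body presses on something with over 40 N, if the wrist force passes 120 N, or if a joint passes its speed limit or range.

## Working session

There is one attempt and no reset: what is moved stays moved. The work goes in short steps, Python scripts to look and compute and a tool call to move; the robot and the scene stay as the last step left them, time stands still between calls to the robot, and variables do not carry over. Pictures are saved under pics/ and viewed, at most 10 in all, crops included, and the job is handed in when it is done.

Besides the shell and the picture viewer there is one more tool, called after ">>>" as name(argument=value, ...) on one line, values as JSON. play_rows: Moves the arm, as the interface text tells. Its arguments: {"type":"object","properties":{"series":{"type":"array","items":{"type":"object","properties":{"slide":{"type":"array","items":{"type":"number"}},"roll":{"type":"number"},"hand":{"type":"number"}}}},"squeeze":{"type":"number"}},"required":["series"]}

```bash
mkdir -p pics; ls; python3 - <<'E'
from workcell import *
import cv2,numpy as np
for n in("scene","top"):
    im=grab_frame(n); cv2.imwrite(f"pics/{n}0.png",im[:,:,::-1]); 
    c=calibration(n); print(n,np.round(c["K"],1).tolist(),np.round(c["extrinsics"],3).tolist())
s=observe(); print(s)
E
```

```text
pics
scene [[451.2, 0.0, 276.1], [0.0, 451.2, 219.4], [0.0, 0.0, 1.0]] [[-0.887, -0.327, 0.326, 0.124], [-0.461, 0.604, -0.65, 0.908], [0.016, -0.727, -0.686, 1.038], [0.0, 0.0, 0.0, 1.0]]
top [[423.3, 0.0, 274.6], [0.0, 423.3, 215.2], [0.0, 0.0, 1.0]] [[0.06, -0.975, 0.212, 0.349], [-0.998, -0.059, 0.012, -0.006], [0.0, -0.213, -0.977, 1.227], [0.0, 0.0, 0.0, 1.0]]
{'time': 0.1, 'q': array([ 1.04681313e+00,  3.26887721e-01, -1.93487438e-01,  1.05201295e+00,
       -1.78701094e-05,  1.43658383e+00]), 'joint_velocities': array([ 0.00172603, -0.00302705,  0.00225669, -0.00057563, -0.00021049,
        0.00076453]), 'tau': array([ 1.53003959e-03, -4.44241548e+01,  2.63036907e+01,  7.91110389e-03,
       -5.39197401e-05, -1.74301022e-05]), 'ee_pos': array([0.2087201 , 0.50828431, 0.23056902]), 'tcp_rot': array([[-9.24996142e-01,  3.79975693e-01, -7.80948164e-04],
       [ 3.79976445e-01,  9.24995123e-01, -1.38715830e-03],
       [ 1.95286806e-04, -1.57985798e-03, -9.99998733e-01]]), 'contact_force': array([0.25866012, 0.11574194, 0.24798697]), 'ft_torque': array([ 0.00772265, -0.01583123,  0.00693209]), 'finger_force': 0.0, 'grip_width': 0.08537729566704363}
```

View pics/scene0.png

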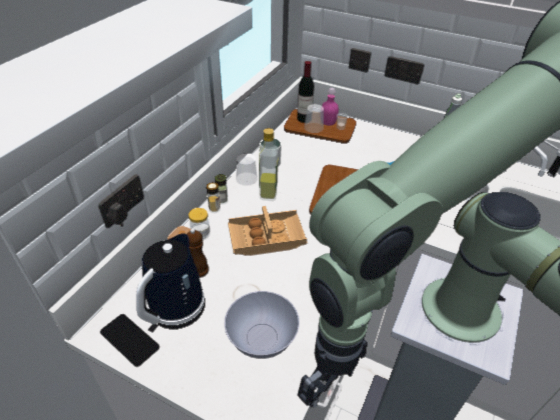

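View pics/top0.png

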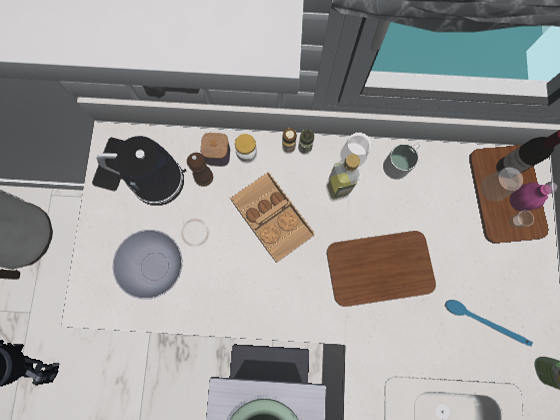

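The scene view shows the dish near (267,232), the bowl at (262,325), the oil bottle at (269,165) and the pepper mill at (198,252). In the top view they are: dish (272,217) with walnuts at upper left and biscuits at lower right, bowl (147,264), board (381,268), mill (200,168), bottle (343,178). Next I'll take enlarged crops.

```bash
python3 - <<'E'
import cv2,numpy as np
a=cv2.imread("pics/top0.png");b=cv2.imread("pics/scene0.png")
c=cv2.resize(a[165:270,220:320],None,fx=5.5,fy=5.5,interpolation=cv2.INTER_CUBIC)
cv2.imwrite("pics/c1.png",c)
c=cv2.resize(b[195:265,215:315],None,fx=8,fy=8,interpolation=cv2.INTER_CUBIC)
cv2.imwrite("pics/c2.png",c)
E
```

```text
(no output)
```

View pics/c1.png

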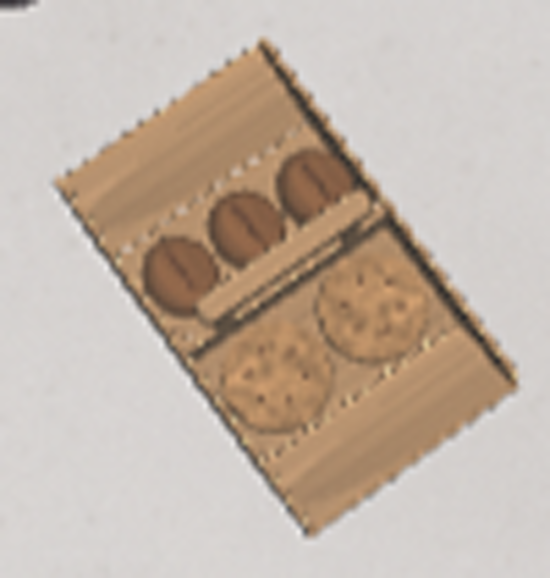

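View pics/c2.png

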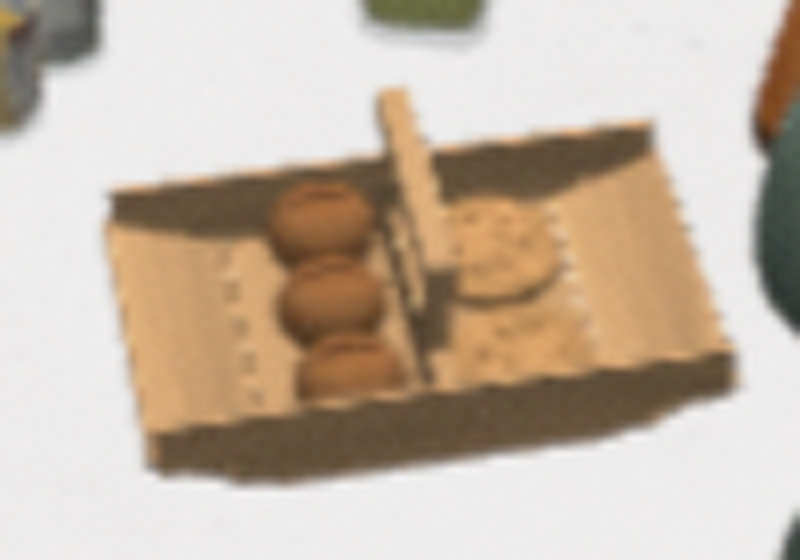

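The top crop (origin 220,165, scale 5.5) shows the handle-bar ends at (208,308) and (365,200), wall corners at (262,42), (60,182), (310,533) and (515,383), and walnuts on the upper-left side. In the scene crop (origin 215,195, scale 8) the bar-top ends are at (440,267) and (392,92).

```bash
cat > h.py <<'E'
from workcell import *
import numpy as np, cv2
def ray(n,p):
    c=calibration(n);E=np.array(c["extrinsics"]);d=E[:3,:3]@np.linalg.solve(np.array(c["K"]),[p[0],p[1],1]);return E[:3,3],d/np.linalg.norm(d)
def onz(n,p,z):
    o,d=ray(n,p);return o+d*(z-o[2])/d[2]
def tri(p,q):
    o,d=ray("top",p);o2,e=ray("scene",q)
    t=np.linalg.lstsq(np.c_[d,-e],o2-o,rcond=None)[0];a=o+d*t[0];b=o2+e*t[1];return (a+b)/2,np.linalg.norm(a-b)
T=lambda x,y:(220+(x-2.25)/5.5,165+(y-2.25)/5.5)
S=lambda x,y:(215+(x-3.5)/8,195+(y-3.5)/8)
E
python3 - <<'E'
from h import *
np.set_printoptions(precision=4,suppress=True)
A=tri(T(208,308),S(440,267));B=tri(T(365,200),S(392,92));print(A,B,(A[0]+B[0])/2)
v=B[0]-A[0];print("bar dir deg",np.degrees(np.arctan2(v[1],v[0])),np.linalg.norm(v))
tc=[(262,42),(515,383),(310,533),(60,182)];sc=[(110,190),(650,122),(735,352),(150,432)]
P=[onz("top",T(*p),.048) for p in tc];print(np.array(P),np.mean(P,0))
P=[onz("scene",S(*p),.048) for p in sc];print(np.array(P),np.mean(P,0))
im=cv2.imread("pics/top0.png")
for n,box,zs in(("top",(108,190,224,304),.08),):
    x0,x1,y0,y1=box;c=im[y0:y1,x0:x1].astype(int)
    m=((c[:,:,0]-c[:,:,2]>8)|(c.sum(2)<480)).astype(np.uint8)
    k=max(cv2.findContours(m,0,1)[0],key=cv2.contourArea);e=cv2.fitEllipse(k);print(e,onz(n,(e[0][0]+x0,e[0][1]+y0),zs))
print("bowl scene",onz("scene",(262,325.5),.08), tri((147,264),(262,325.5)))
hs=cv2.cvtColor(im,cv2.COLOR_BGR2HSV)[225:312,320:445];m=((hs[:,:,1]>90)&(hs[:,:,0]<20)).astype(np.uint8)
k=max(cv2.findContours(m,0,1)[0],key=cv2.contourArea);bx=cv2.boxPoints(cv2.minAreaRect(k))+[320,225];print(bx)
Q=np.array([onz("top",p,.019) for p in bx]);print(Q,Q.mean(0))
print("mill base/top",onz("top",(205,184),0),onz("top",(197,157),.17),"bottle",onz("top",(352,160),.268),onz("top",(339,192),0))
E
```

```text
(array([0.5754, 0.0538, 0.0918]), np.float64(0.003979567626211441)) (array([ 0.6355, -0.0208,  0.0953]), np.float64(0.0020228741642837555)) [0.6055 0.0165 0.0935]
bar dir deg -51.146636556695086 0.09589465229915525
[[ 0.7314  0.0381  0.048 ]
 [ 0.5565 -0.1033  0.048 ]
 [ 0.4733 -0.0028  0.048 ]
 [ 0.6486  0.1386  0.048 ]] [0.6025 0.0176 0.048 ]
[[ 0.7308  0.0381  0.048 ]
 [ 0.5584 -0.1016  0.048 ]
 [ 0.4729  0.0014  0.048 ]
 [ 0.6479  0.1432  0.048 ]] [0.6025 0.0203 0.048 ]
((39.14809799194336, 39.88886260986328), (65.93553161621094, 70.26188659667969), 48.232643127441406) [0.4425 0.3445 0.08  ]
bowl scene [0.4331 0.3563 0.08  ] (array([0.4406, 0.3484, 0.0655]), np.float64(0.005638147770539394))
[[325.6721 243.7021]
 [426.6808 228.3312]
 [436.358  291.9238]
 [335.3492 307.2947]]
[[ 0.5362 -0.1426  0.019 ]
 [ 0.5988 -0.4335  0.019 ]
 [ 0.4183 -0.4578  0.019 ]
 [ 0.359  -0.1757  0.019 ]] [ 0.4781 -0.3024  0.019 ]
mill base/top [0.6986 0.2247 0.    ] [0.7225 0.2208 0.17  ] bottle [ 0.7027 -0.1702  0.268 ] [ 0.6981 -0.1792  0.    ]
```

>>> play_rows(series=[{"slide":[0,0,-0.04],"roll":0,"hand":1},{"slide":[0,0,-0.04],"roll":0,"hand":1},{"slide":[0,0,-0.04],"roll":0,"hand":1},{"slide":[0,0,-0.04],"roll":0,"hand":1},{"slide":[0,0,-0.04],"roll":0,"hand":1},{"slide":[0,0,-0.04],"roll":0,"hand":1},{"slide":[0,0,-0.04],"roll":0,"hand":1},{"slide":[0,0,-0.04],"roll":0,"hand":1}])

```text
time: 0.77
ee_pos: [0.2085, 0.5081, 0.5532]
tcp_rot: [[-0.925, 0.38, 0.0], [0.38, 0.925, 0.0], [-0.0, 0.0, -1.0]]
contact_force: [0.6, 1.9, 1.1]
grip_width: 0.0852
finger_force: 0.0
```

```bash
python3 -c "
from h import *
s=observe();np.set_printoptions(precision=4,suppress=True)
print(s['q'],s['ee_pos'],s['tcp_rot'])"
```

```text
[1.0469 0.3775 0.7049 1.8979 0.     1.4366] [0.2085 0.5081 0.5532] [[-0.925   0.3799  0.0002]
 [ 0.3799  0.925   0.0003]
 [-0.      0.0004 -1.    ]]
```

>>> play_rows(series=[{"slide":[0,0,-0.04],"roll":0,"hand":1},{"slide":[0,0,-0.04],"roll":0,"hand":1},{"slide":[0,0,-0.04],"roll":0,"hand":1},{"slide":[0,0,-0.04],"roll":0,"hand":1},{"slide":[0,0,-0.03],"roll":0,"hand":1},{"slide":[0,0,-0.03],"roll":0,"hand":1},{"slide":[0,0,-0.03],"roll":0,"hand":1},{"slide":[0,0,0],"roll":0,"hand":1}])

```text
time: 1.43
ee_pos: [0.1857, 0.4545, 0.6736]
tcp_rot: [[-0.925, 0.376, 0.061], [0.381, 0.918, 0.115], [-0.013, 0.129, -0.992]]
contact_force: [-0.4, -0.4, 0.2]
grip_width: 0.0856
finger_force: 0.0
```

```bash
python3 -c "
from h import *
s=observe();np.set_printoptions(precision=4,suppress=True)
print(s['q'],s['ee_pos'],s['tcp_rot'])"
```

```text
[1.0279 0.3156 0.979  2.1042 0.0071 1.4182] [0.1857 0.4545 0.6736] [[-0.9246  0.376   0.0609]
 [ 0.3807  0.9176  0.1146]
 [-0.0128  0.1292 -0.9915]]
```

>>> play_rows(series=[{"slide":[0,0,0.04],"roll":0,"hand":1},{"slide":[0,0,0.04],"roll":0,"hand":1},{"slide":[0,0,0.04],"roll":0,"hand":1},{"slide":[0,0,0.04],"roll":0,"hand":1},{"slide":[0,0,0],"roll":0,"hand":1},{"slide":[0,0,0],"roll":0,"hand":1},{"slide":[0,0,0],"roll":0,"hand":1},{"slide":[0,0,0],"roll":0,"hand":1}])

```text
time: 2.1
ee_pos: [0.1971, 0.4754, 0.5338]
tcp_rot: [[-0.925, 0.376, 0.062], [0.381, 0.917, 0.117], [-0.013, 0.132, -0.991]]
contact_force: [0.9, 0.8, 0.5]
grip_width: 0.086
finger_force: 0.0
```

```bash
python3 -c "
from h import *
s=observe();np.set_printoptions(precision=4,suppress=True)
print(s['q'],s['ee_pos'],s['tcp_rot'])"
```

```text
[1.0302 0.1441 0.3247 1.6183 0.0068 1.4205] [0.1971 0.4754 0.5338] [[-0.9246  0.3759  0.0624]
 [ 0.3808  0.9172  0.1173]
 [-0.0132  0.1322 -0.9911]]
```

```bash
cat >> h.py <<'E'
np.set_printoptions(precision=4,suppress=True)
def d(*pts):
    "print tool-axis deltas through successive world points (orientation fixed)"
    s=observe();R=s['tcp_rot'];p=s['ee_pos'];print('t',s['time'],'q',s['q'],'p',p)
    z=R[:,2];print('tilt',np.degrees(np.arccos(-z[2])),'bearing',np.degrees(np.arctan2(z[1],z[0])),'tool x bearing',np.degrees(np.arctan2(R[1,0],R[0,0])),'x elev',np.degrees(np.arcsin(R[2,0])),'y elev',np.degrees(np.arcsin(R[2,1])))
    for t in pts:
        v=R.T@(np.array(t)-p);print(t,v,'len',np.linalg.norm(v),'/16',v/16,'/8',v/8);p=np.array(t)
    return s
E
python3 -c "
from h import *
d((.45,.1,.5),(.36,-.30,.5))"
```

```text
t 2.1 q [1.0302 0.1441 0.3247 1.6183 0.0068 1.4205] p [0.1971 0.4754 0.5338]
tilt 7.635708477339785 bearing 61.97665055253195 tool x bearing 157.61277067431556 x elev -0.7543328446449755 y elev 7.5979141480303
(0.45, 0.1, 0.5) [-0.3763 -0.2537  0.0053] len 0.45387598164500825 /16 [-0.0235 -0.0159  0.0003] /8 [-0.047  -0.0317  0.0007]
(0.36, -0.3, 0.5) [-0.0691 -0.4007 -0.0525] len 0.41 /16 [-0.0043 -0.025  -0.0033] /8 [-0.0086 -0.0501 -0.0066]
```

>>> play_rows(series=[{"slide":[-0.031,-0.021,0],"roll":0,"hand":1},{"slide":[-0.031,-0.021,0],"roll":0,"hand":1},{"slide":[-0.031,-0.021,0],"roll":0,"hand":1},{"slide":[-0.031,-0.021,0],"roll":0,"hand":1},{"slide":[-0.031,-0.021,0],"roll":0,"hand":1},{"slide":[-0.031,-0.021,0],"roll":0,"hand":1},{"slide":[-0.031,-0.021,0],"roll":0,"hand":1},{"slide":[-0.031,-0.021,0],"roll":0,"hand":1}])

```text
time: 2.77
ee_pos: [0.3649, 0.2239, 0.5157]
tcp_rot: [[-0.925, 0.375, 0.067], [0.381, 0.918, 0.112], [-0.019, 0.129, -0.991]]
contact_force: [1.6, 0.2, -0.3]
grip_width: 0.0856
finger_force: 0.0
```

>>> play_rows(series=[{"slide":[-0.031,-0.021,0],"roll":0,"hand":1},{"slide":[-0.031,-0.021,0],"roll":0,"hand":1},{"slide":[-0.031,-0.021,0],"roll":0,"hand":1},{"slide":[-0.031,-0.021,0],"roll":0,"hand":1},{"slide":[-0.006,-0.036,-0.005],"roll":0,"hand":1},{"slide":[-0.006,-0.036,-0.005],"roll":0,"hand":1},{"slide":[-0.006,-0.036,-0.005],"roll":0,"hand":1},{"slide":[-0.006,-0.036,-0.005],"roll":0,"hand":1}])

```text
time: 3.43
ee_pos: [0.4137, -0.0456, 0.5089]
tcp_rot: [[-0.925, 0.375, 0.066], [0.38, 0.919, 0.106], [-0.021, 0.123, -0.992]]
contact_force: [0.6, 0.0, 0.5]
grip_width: 0.0853
finger_force: 0.0
```

>>> play_rows(series=[{"slide":[-0.006,-0.036,-0.005],"roll":0,"hand":1},{"slide":[-0.006,-0.036,-0.005],"roll":0,"hand":1},{"slide":[-0.006,-0.036,-0.005],"roll":0,"hand":1},{"slide":[-0.006,-0.036,-0.005],"roll":0,"hand":1},{"slide":[-0.006,-0.036,-0.005],"roll":0,"hand":1},{"slide":[-0.006,-0.036,-0.005],"roll":0,"hand":1},{"slide":[-0.006,-0.036,-0.005],"roll":0,"hand":1},{"slide":[0,0,0],"roll":0,"hand":1}])

```text
time: 4.1
ee_pos: [0.3539, -0.3017, 0.5108]
tcp_rot: [[-0.922, 0.382, 0.061], [0.386, 0.917, 0.102], [-0.017, 0.117, -0.993]]
contact_force: [-0.3, 0.3, -0.3]
grip_width: 0.0854
finger_force: 0.0
```

```bash
python3 -c "
from h import *
d((.28,-.22,.5),(.3,-.25,.5))"
```

```text
t 4.1 q [-0.9376  0.1686  0.2981  1.7467  0.1093 -0.5443] p [ 0.3539 -0.3017  0.5108]
tilt 6.804399042704965 bearing 59.19380053805195 tool x bearing 157.26470953592766 x elev -0.9597546649921777 y elev 6.735738572837117
(0.28, -0.22, 0.5) [0.0999 0.0454 0.0146] len 0.11067026386922765 /16 [0.0062 0.0028 0.0009] /8 [0.0125 0.0057 0.0018]
(0.3, -0.25, 0.5) [-0.03   -0.0199 -0.0018] len 0.03605551275463986 /16 [-0.0019 -0.0012 -0.0001] /8 [-0.0038 -0.0025 -0.0002]
```

>>> play_rows(series=[{"slide":[0.008,-0.023,-0.003],"roll":0,"hand":1},{"slide":[0.008,-0.023,-0.003],"roll":0,"hand":1},{"slide":[0.024,0.02,-0.013],"roll":0,"hand":1},{"slide":[0.024,0.02,-0.013],"roll":0,"hand":1},{"slide":[0.024,0.02,-0.013],"roll":0,"hand":1},{"slide":[0.024,0.02,-0.013],"roll":0,"hand":1},{"slide":[0.024,0.02,-0.013],"roll":0,"hand":1},{"slide":[0.024,0.02,-0.013],"roll":0,"hand":1}])

```text
time: 4.77
ee_pos: [0.2288, -0.174, 0.6033]
tcp_rot: [[-0.925, 0.376, 0.062], [0.38, 0.919, 0.102], [-0.019, 0.118, -0.993]]
contact_force: [-0.6, -0.3, 1.7]
grip_width: 0.0852
finger_force: 0.0
```

```bash
python3 -c "
from h import *
d()"
```

```text
t 4.7667 q [-1.0268 -0.1086  0.2606  1.9953  0.106  -0.6405] p [ 0.2288 -0.174   0.6033]
tilt 6.847644687455216 bearing 58.62151265746339 tool x bearing 157.63153997444724 x elev -1.07739946561334 y elev 6.761552971844701
```

>>> play_rows(series=[{"slide":[0,0,-0.04],"roll":0,"hand":1},{"slide":[0,0,-0.04],"roll":0,"hand":1},{"slide":[0,0,-0.04],"roll":0,"hand":1},{"slide":[0,0,-0.04],"roll":0,"hand":1},{"slide":[0,0,-0.04],"roll":0,"hand":1},{"slide":[0,0,-0.04],"roll":0,"hand":1},{"slide":[0,0,-0.04],"roll":0,"hand":1},{"slide":[0,0,-0.04],"roll":0,"hand":1}])

```text
time: 5.43
ee_pos: [0.2344, -0.1899, 0.698]
tcp_rot: [[-0.909, 0.389, 0.149], [0.384, 0.921, -0.058], [-0.16, 0.005, -0.987]]
contact_force: [0.5, 0.8, 0.4]
grip_width: 0.0851
finger_force: 0.0
```

```bash
python3 -c "
from h import *
d()"
```

```text
t 5.4333 q [-1.031  -0.0809  0.5801  2.1045  0.0987 -0.6252] p [ 0.2344 -0.1899  0.698 ]
tilt 9.220698020523443 bearing -21.11148045803432 tool x bearing 157.081375633288 x elev -9.216190694485427 y elev 0.28578844061628084
```

>>> play_rows(series=[{"slide":[0,0,-0.04],"roll":0,"hand":1},{"slide":[0,0,-0.04],"roll":0,"hand":1},{"slide":[0,0,-0.04],"roll":0,"hand":1},{"slide":[0,0,-0.04],"roll":0,"hand":1},{"slide":[0,0,-0.04],"roll":0,"hand":1},{"slide":[0,0,-0.04],"roll":0,"hand":1},{"slide":[0,0,-0.04],"roll":0,"hand":1},{"slide":[0,0,-0.04],"roll":0,"hand":1}])

```text
time: 6.1
ee_pos: [0.2253, -0.152, 0.7672]
tcp_rot: [[-0.874, 0.416, 0.252], [0.358, 0.901, -0.244], [-0.328, -0.123, -0.937]]
contact_force: [0.5, 0.0, -0.5]
grip_width: 0.0854
finger_force: 0.0
```

```bash
python3 -c "
from h import *
d()"
```

```text
t 6.1 q [-0.9364 -0.1708  0.7166  2.1045  0.0584 -0.5149] p [ 0.2253 -0.152   0.7672]
tilt 20.52651788426524 bearing -44.06605497814216 tool x bearing 157.7108330024003 x elev -19.17218328172285 y elev -7.057786748882936
```

>>> play_rows(series=[{"slide":[-0.008,-0.015,-0.036],"roll":0,"hand":1},{"slide":[-0.008,-0.015,-0.036],"roll":0,"hand":1},{"slide":[-0.008,-0.015,-0.036],"roll":0,"hand":1},{"slide":[-0.008,-0.015,-0.036],"roll":0,"hand":1},{"slide":[-0.005,-0.01,-0.038],"roll":0,"hand":1},{"slide":[-0.005,-0.01,-0.038],"roll":0,"hand":1},{"slide":[0,0,-0.04],"roll":0,"hand":1},{"slide":[0,0,-0.04],"roll":0,"hand":1}])

```text
time: 6.77
ee_pos: [0.2067, -0.149, 0.8376]
tcp_rot: [[-0.825, 0.459, 0.33], [0.305, 0.853, -0.424], [-0.476, -0.249, -0.843]]
contact_force: [0.4, 1.4, -0.0]
grip_width: 0.0854
finger_force: 0.0
```

```bash
python3 -c "
from h import *
d()"
```

```text
t 6.7667 q [-0.9345 -0.2     0.9006  2.1045  0.0135 -0.5032] p [ 0.2067 -0.149   0.8376]
tilt 32.49007512747971 bearing -52.09679591964901 tool x bearing 159.7054352945169 x elev -28.423197807840175 y elev -14.415449275134389
```

>>> play_rows(series=[{"slide":[0,0,-0.04],"roll":0,"hand":1},{"slide":[0,0,-0.04],"roll":0,"hand":1},{"slide":[0,0,-0.04],"roll":0,"hand":1},{"slide":[0,0,-0.04],"roll":0,"hand":1},{"slide":[0,0,-0.04],"roll":0,"hand":1},{"slide":[0,0,-0.04],"roll":0,"hand":1},{"slide":[0,0,-0.04],"roll":0,"hand":1},{"slide":[0,0,0],"roll":0,"hand":1}])

```text
time: 7.43
ee_pos: [0.1406, -0.0626, 0.9178]
tcp_rot: [[-0.71, 0.486, 0.509], [0.149, 0.81, -0.567], [-0.688, -0.327, -0.648]]
contact_force: [-0.1, 0.6, 0.9]
grip_width: 0.0853
finger_force: 0.0
```

```bash
python3 -c "
from h import *
d()"
```

```text
t 7.4333 q [-0.7157 -0.3429  1.0528  2.1045 -0.0943 -0.3633] p [ 0.1406 -0.0626  0.9178]
tilt 49.611345612629734 bearing -48.107750370377424 tool x bearing 168.1623271308306 x elev -43.46202885009464 y elev -19.09020226842162
```

>>> play_rows(series=[{"slide":[0,0,0.03],"roll":6.4,"hand":1},{"slide":[0,0,0.03],"roll":6.4,"hand":1},{"slide":[0,0,0.03],"roll":6.3,"hand":1},{"slide":[0,0,0.03],"roll":6.3,"hand":1},{"slide":[0,0,0.03],"roll":0,"hand":1},{"slide":[0,0,0.03],"roll":0,"hand":1},{"slide":[0,0,0.03],"roll":0,"hand":1},{"slide":[0,0,0],"roll":0,"hand":1}])

```text
time: 8.1
ee_pos: [0.2373, -0.1605, 0.791]
tcp_rot: [[-0.516, 0.707, 0.484], [0.44, 0.704, -0.558], [-0.735, -0.074, -0.674]]
contact_force: [0.2, 0.2, -0.4]
grip_width: 0.0855
finger_force: 0.0
```

```bash
python3 -c "
from h import *
s=d((.42,0,.5),(.545,.085,.17));print(s['tcp_rot'])"
```

```text
t 8.1 q [-0.8506 -0.5422  0.2478  1.5298 -0.0035 -0.0974] p [ 0.2373 -0.1605  0.791 ]
tilt 47.613250695161554 bearing -49.00850166800248 tool x bearing 139.51280217560594 x elev -47.29641187874479 y elev -4.25677601596589
(0.42, 0, 0.5) [0.1903 0.2636 0.1952] len 0.37920586194348066 /16 [0.0119 0.0165 0.0122] /8 [0.0238 0.033  0.0244]
(0.545, 0.085, 0.17) [0.2155 0.1726 0.2356] len 0.36297382825763064 /16 [0.0135 0.0108 0.0147] /8 [0.0269 0.0216 0.0295]
[[-0.5158  0.7065  0.4845]
 [ 0.4403  0.7038 -0.5575]
 [-0.7349 -0.0742 -0.6741]]
```

>>> play_rows(series=[{"slide":[0.016,0.022,0.016],"roll":0,"hand":1},{"slide":[0.016,0.022,0.016],"roll":0,"hand":1},{"slide":[0.016,0.022,0.016],"roll":0,"hand":1},{"slide":[0.016,0.022,0.016],"roll":0,"hand":1},{"slide":[0.016,0.022,0.016],"roll":0,"hand":1},{"slide":[0.016,0.022,0.016],"roll":0,"hand":1},{"slide":[0.016,0.022,0.016],"roll":0,"hand":1},{"slide":[0.016,0.022,0.016],"roll":0,"hand":1}])

```text
time: 8.77
ee_pos: [0.334, -0.0684, 0.636]
tcp_rot: [[-0.517, 0.704, 0.487], [0.44, 0.707, -0.554], [-0.734, -0.073, -0.675]]
contact_force: [0.7, -0.7, 0.3]
grip_width: 0.0857
finger_force: 0.0
```

>>> play_rows(series=[{"slide":[0.016,0.022,0.016],"roll":0,"hand":1},{"slide":[0.016,0.022,0.016],"roll":0,"hand":1},{"slide":[0.016,0.022,0.016],"roll":0,"hand":1},{"slide":[0.016,0.022,0.016],"roll":0,"hand":1},{"slide":[0,0,0],"roll":3,"hand":1},{"slide":[0,0,0],"roll":3,"hand":1},{"slide":[0,0,0],"roll":0,"hand":1},{"slide":[0,0,0],"roll":0,"hand":1}])

```text
time: 9.43
ee_pos: [0.3941, -0.015, 0.5404]
tcp_rot: [[-0.441, 0.754, 0.486], [0.511, 0.656, -0.555], [-0.737, 0.003, -0.675]]
contact_force: [0.6, -0.3, -0.8]
grip_width: 0.0855
finger_force: 0.0
```

```bash
python3 -c "
from h import *
s=d((.55,.08,.17));print(s['tcp_rot'])
G=np.array([.604,.018,.09]);z=s['tcp_rot'][:,2];print(G+.019*z,G-.08*z)"
```

```text
t 9.4333 q [ 0.3006 -0.329  -0.3434  1.1389 -0.7393  0.993 ] p [ 0.3941 -0.015   0.5404]
tilt 47.51187001260834 bearing -48.80496512022559 tool x bearing 130.81563353169312 x elev -47.51124433998651 y elev 0.1889731534784854
(0.55, 0.08, 0.17) [0.2529 0.1787 0.2732] len 0.4129313840769536 /16 [0.0158 0.0112 0.0171] /8 [0.0316 0.0223 0.0342]
[[-0.4415  0.7545  0.4857]
 [ 0.5112  0.6563 -0.5549]
 [-0.7374  0.0033 -0.6754]]
[0.6132 0.0075 0.0772] [0.5651 0.0624 0.144 ]
```

>>> play_rows(series=[{"slide":[0.02,0.014,0.021],"roll":0,"hand":1},{"slide":[0.02,0.014,0.021],"roll":0,"hand":1},{"slide":[0.02,0.014,0.021],"roll":0,"hand":1},{"slide":[0.02,0.014,0.021],"roll":0,"hand":1},{"slide":[0.02,0.014,0.021],"roll":0,"hand":1},{"slide":[0.02,0.014,0.021],"roll":0,"hand":1},{"slide":[0.02,0.014,0.021],"roll":0,"hand":1},{"slide":[0.02,0.014,0.021],"roll":0,"hand":1}])

```text
time: 10.1
ee_pos: [0.4906, 0.0473, 0.3086]
tcp_rot: [[-0.44, 0.755, 0.486], [0.512, 0.656, -0.555], [-0.738, 0.005, -0.675]]
contact_force: [1.5, 0.7, 0.4]
grip_width: 0.0855
finger_force: 0.0
```

>>> play_rows(series=[{"slide":[0.02,0.014,0.021],"roll":0,"hand":1},{"slide":[0.02,0.014,0.021],"roll":0,"hand":1},{"slide":[0.02,0.014,0.021],"roll":0,"hand":1},{"slide":[0.015,0.01,0.016],"roll":0,"hand":1},{"slide":[0,0,0],"roll":0,"hand":1},{"slide":[0,0,0],"roll":0,"hand":1},{"slide":[0,0,0],"roll":0,"hand":1},{"slide":[0,0,0],"roll":0,"hand":1}])

```text
time: 10.77
ee_pos: [0.5352, 0.0757, 0.2027]
tcp_rot: [[-0.438, 0.755, 0.487], [0.513, 0.655, -0.555], [-0.738, 0.007, -0.675]]
contact_force: [-0.6, 0.5, -0.3]
grip_width: 0.0855
finger_force: 0.0
```

```bash
python3 -c "
from h import *
z=observe()['tcp_rot'][:,2];G=np.array([.604,.018,.09])
d(tuple(G-.06*z),tuple(G+.019*z))
a=grab_frame('top')[:,:,::-1];b=grab_frame('scene')[:,:,::-1]
k=lambda i,x,y:cv2.resize(i[y:y+130,x:x+130],None,fx=3,fy=3,interpolation=2)
cv2.imwrite('pics/pre.png',np.hstack([k(a,205,130),k(b,200,150)]))"
```

```text
t 10.7667 q [ 0.4009  0.2442 -0.7032  0.2919 -0.7764  1.1234] p [0.5352 0.0757 0.2027]
tilt 47.575500311984165 bearing -48.69685618731717 tool x bearing 130.52069161695397 x elev -47.57283964273702 y elev 0.38965683836542736
(np.float64(0.574766689582458), np.float64(0.05127189687281215), np.float64(0.13047708537576028)) [0.0234 0.0134 0.0815] len 0.08586503157184426 /16 [0.0015 0.0008 0.0051] /8 [0.0029 0.0017 0.0102]
(np.float64(0.613257214965555), np.float64(0.007463899323609484), np.float64(0.0771822562976759)) [-0.     0.     0.079] len 0.07900000000000001 /16 [-0.      0.      0.0049] /8 [-0.      0.      0.0099]
```

View pics/pre.png

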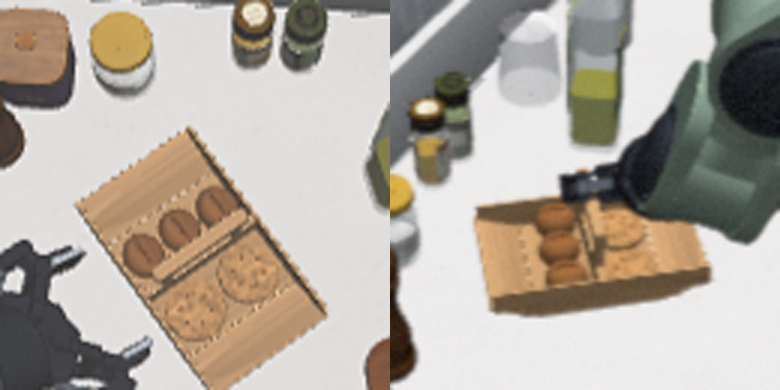

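>>> play_rows(series=[{"slide":[0.004,0.0023,0.014],"roll":0,"hand":1},{"slide":[0.004,0.0023,0.014],"roll":0,"hand":1},{"slide":[0.004,0.0023,0.014],"roll":0,"hand":1},{"slide":[0.004,0.0023,0.014],"roll":0,"hand":1},{"slide":[0.004,0.0023,0.014],"roll":0,"hand":1},{"slide":[0.004,0.0023,0.014],"roll":0,"hand":1},{"slide":[0,0,0],"roll":0,"hand":1},{"slide":[0,0,0],"roll":0,"hand":1}])

```text
time: 11.53
ee_pos: [0.5752, 0.05, 0.1267]
tcp_rot: [[-0.44, 0.756, 0.485], [0.513, 0.655, -0.555], [-0.737, 0.004, -0.675]]
contact_force: [-1.6, -0.0, 0.5]
grip_width: 0.0855
finger_force: 0.0
```

```bash
python3 -c "
from h import *
z=observe()['tcp_rot'][:,2];G=np.array([.604,.018,.09])
d(tuple(G+.019*z))"
```

```text
t 11.5333 q [ 0.3186  0.4047 -0.7454  0.0194 -0.747   1.0182] p [0.5752 0.05   0.1267]
tilt 47.51224992475942 bearing -48.8733851921559 tool x bearing 130.6449595760442 x elev -47.511241546052894 y elev 0.23990468198914827
(np.float64(0.6132153968841969), np.float64(0.007446092712233593), np.float64(0.0771667813379509)) [-0.002   0.0007  0.0756] len 0.07558372670529316 /16 [-0.0001  0.      0.0047] /8 [-0.0003  0.0001  0.0094]
```

>>> play_rows(series=[{"slide":[0,0,0.012],"roll":0,"hand":1},{"slide":[0,0,0.012],"roll":0,"hand":1},{"slide":[0,0,0.012],"roll":0,"hand":1},{"slide":[0,0,0.012],"roll":0,"hand":1},{"slide":[-0.001,0,0.012],"roll":0,"hand":1},{"slide":[-0.001,0,0.01],"roll":0,"hand":1},{"slide":[0,0,0.006],"roll":0,"hand":1},{"slide":[0,0,0],"roll":0,"hand":1}])

```text
time: 12.2
ee_pos: [0.6134, 0.0069, 0.0769]
tcp_rot: [[-0.439, 0.756, 0.486], [0.513, 0.655, -0.555], [-0.738, 0.005, -0.675]]
contact_force: [0.2, 0.8, 0.8]
grip_width: 0.0854
finger_force: 0.0
```

>>> play_rows(series=[{"slide":[0,0,0],"roll":0,"hand":0.5},{"slide":[0,0,0],"roll":0,"hand":0.4},{"slide":[0,0,0],"roll":0,"hand":0.3},{"slide":[0,0,0],"roll":0,"hand":0.2},{"slide":[0,0,0],"roll":0,"hand":0},{"slide":[0,0,0],"roll":0,"hand":0},{"slide":[0,0,0],"roll":0,"hand":0},{"slide":[0,0,0],"roll":0,"hand":0}], squeeze=70)

```text
time: 12.87
ee_pos: [0.6135, 0.0077, 0.0765]
tcp_rot: [[-0.44, 0.755, 0.486], [0.512, 0.656, -0.554], [-0.737, 0.005, -0.676]]
contact_force: [0.5, 3.9, 1.3]
grip_width: 0.0129
finger_force: 69.2
```

```bash
python3 -c "
from h import *
s=d();R=s['tcp_rot'];print('grasp pt',s['ee_pos']-.019*R[:,2],s['grip_width'],s['finger_force'],s['contact_force'])"
```

```text
t 12.8667 q [ 0.2128  0.524  -0.759  -0.1999 -0.7001  0.889 ] p [0.6135 0.0077 0.0765]
tilt 47.49525607739748 bearing -48.72362793740008 tool x bearing 130.68444297721874 x elev -47.493733021010435 y elev 0.29484718380947056
grasp pt [0.6042 0.0183 0.0894] 0.012893266477753766 69.209965467453 [0.5097 3.8955 1.3243]
```

>>> play_rows(series=[{"slide":[0,0,0],"roll":0,"hand":0},{"slide":[0,0,0],"roll":0,"hand":0},{"slide":[-0.004,0,-0.0035],"roll":0,"hand":0},{"slide":[-0.007,0,-0.007],"roll":0,"hand":0},{"slide":[-0.01,0,-0.01],"roll":0,"hand":0},{"slide":[-0.01,0,-0.01],"roll":0,"hand":0},{"slide":[-0.007,0,-0.007],"roll":0,"hand":0},{"slide":[-0.004,0,-0.0035],"roll":0,"hand":0}], squeeze=110)

```text
time: 13.53
ee_pos: [0.6107, 0.008, 0.1351]
tcp_rot: [[-0.442, 0.756, 0.484], [0.513, 0.655, -0.555], [-0.736, 0.003, -0.677]]
contact_force: [0.2, -0.0, -5.5]
grip_width: 0.0124
finger_force: 107.2
```

```bash
python3 -c "
from h import *
s=d();print(s['grip_width'],s['finger_force'],s['contact_force'],s['ft_torque'])
a=grab_frame('top')[:,:,::-1];b=grab_frame('scene')[:,:,::-1]
k=lambda i,x,y:cv2.resize(i[y:y+130,x:x+130],None,fx=3,fy=3,interpolation=2)
cv2.imwrite('pics/lift.png',np.hstack([k(a,205,130),k(b,200,150)]))"
```

```text
t 13.5333 q [ 0.2147  0.4054 -0.724  -0.0412 -0.7015  0.8928] p [0.6107 0.008  0.1351]
tilt 47.419285927385694 bearing -48.91566361993179 tool x bearing 130.74853896161488 x elev -47.41879566968504 y elev 0.16730120656177813
0.012401649420380861 107.24647164344788 [ 0.1674 -0.0308 -5.4692] [ 1.1606  0.9998 -0.0041]
```

View pics/lift.png

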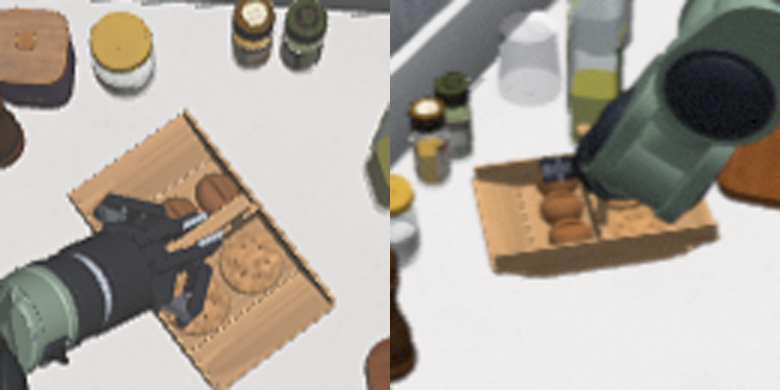

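```bash
python3 - <<'E'
from h import *
from scipy.spatial.transform import Rotation as Ro
s=d();R=s['tcp_rot'];b=np.radians(41.)
Rd=Ro.from_euler('z',b).as_matrix();z=R[:,2]
G=s['ee_pos']-.019*z
for th in(0,25,35,50,60,72,80):
    Q=Ro.from_rotvec(-z*np.radians(th)).as_matrix()   # CCW seen from above = roll -th
    D=Q@Rd;f=lambda x,y,zz:D@np.array([x,y,zz-.09])
    print(th,'pitch',np.degrees(np.arcsin(-D[2,0])),'lat',np.degrees(np.arcsin(D[2,1])),'lip',f(.115,0,.031),'lo',f(.115,-.045,.031),'corner',f(.115,-.068,.031),'org',f(0,0,0),'xdir',D[:,0])
E
```

```text
t 13.6333 q [ 0.2148  0.406  -0.7238 -0.0431 -0.7016  0.8928] p [0.6113 0.0081 0.1351]
tilt 47.463833947313475 bearing -48.847568788497014 tool x bearing 130.6751560573432 x elev -47.46284367977317 y elev 0.23775796791748702
0 pitch -0.0 lat 0.0 lip [ 0.0868  0.0754 -0.059 ] lo [ 0.1163  0.0415 -0.059 ] corner [ 0.1314  0.0241 -0.059 ] org [ 0.    0.   -0.09] xdir [0.7547 0.6561 0.    ]
25 pitch 18.1514384597534 lat 2.627607098082713 lip [ 0.0451  0.079  -0.0918] lo [ 0.0831  0.0549 -0.0939] corner [ 0.1025  0.0426 -0.0949] org [-0.0183 -0.0216 -0.0854] xdir [ 0.4966  0.8101 -0.3115]
35 pitch 25.01644715434922 lat 5.1040696349419985 lip [ 0.0266  0.075  -0.1018] lo [ 0.0668  0.0553 -0.1058] corner [ 0.0874  0.0453 -0.1079] org [-0.0233 -0.0311 -0.0812] xdir [ 0.364   0.8299 -0.4229]
50 pitch 34.397557857531 lat 10.162684712057828 lip [-0.0014  0.0636 -0.1125] lo [ 0.0409  0.0505 -0.1205] corner [ 0.0625  0.0438 -0.1245] org [-0.0277 -0.0455 -0.0725] xdir [ 0.1457  0.8122 -0.5649]
60 pitch 39.701789992795696 lat 14.322374432242071 lip [-0.0194  0.0526 -0.1164] lo [ 0.0233  0.0437 -0.1276] corner [ 0.0451  0.0392 -0.1333] org [-0.0285 -0.0547 -0.0656] xdir [-0.0063  0.7694 -0.6388]
72 pitch 44.563553256591334 lat 20.020048683366266 lip [-0.0394  0.0365 -0.1176] lo [ 0.0027  0.0323 -0.133 ] corner [ 0.0242  0.0301 -0.1408] org [-0.0271 -0.0648 -0.0562] xdir [-0.1879  0.6872 -0.7017]
80 pitch 46.61453243011893 lat 24.187044310036892 lip [-0.0513  0.0243 -0.1161] lo [-0.0103  0.0229 -0.1345] corner [ 0.0107  0.0221 -0.144 ] org [-0.0248 -0.0709 -0.0496] xdir [-0.305   0.6155 -0.7267]
```

```bash
python3 -c "
from h import *
z=observe()['tcp_rot'][:,2]*.019
d(tuple(np.array([.52,.06,.25])+z),tuple(np.array([.42,.286,.25])+z))
print([onz('top',(150,180),h) for h in (0,.2)])"
```

```text
t 13.6333 q [ 0.2148  0.406  -0.7238 -0.0431 -0.7016  0.8928] p [0.6113 0.0081 0.1351]
tilt 47.463833947313475 bearing -48.847568788497014 tool x bearing 130.6751560573432 x elev -47.46284367977317 y elev 0.23775796791748702
(np.float64(0.529213011798464), np.float64(0.04945841517725014), np.float64(0.23715494635954631)) [-0.0178 -0.0345 -0.1317] len 0.13731640733685543 /16 [-0.0011 -0.0022 -0.0082] /8 [-0.0022 -0.0043 -0.0165]
(np.float64(0.429213011798464), np.float64(0.2754584151772501), np.float64(0.23715494635954631)) [ 0.1599  0.0725 -0.1739] len 0.247135590314305 /16 [ 0.01    0.0045 -0.0109] /8 [ 0.02    0.0091 -0.0217]
[array([0.7011, 0.3918, 0.    ]), array([0.6437, 0.3269, 0.2   ])]
```

>>> play_rows(series=[{"slide":[-0.001,-0.002,-0.009],"roll":0,"hand":0},{"slide":[-0.002,-0.005,-0.018],"roll":0,"hand":0},{"slide":[-0.003,-0.006,-0.022],"roll":0,"hand":0},{"slide":[-0.003,-0.006,-0.022],"roll":0,"hand":0},{"slide":[-0.003,-0.006,-0.022],"roll":0,"hand":0},{"slide":[-0.003,-0.005,-0.02],"roll":0,"hand":0},{"slide":[-0.001,-0.003,-0.014],"roll":0,"hand":0},{"slide":[0.004,0.001,-0.01],"roll":0,"hand":0}])

```text
time: 14.3
ee_pos: [0.5249, 0.0573, 0.2373]
tcp_rot: [[-0.44, 0.755, 0.486], [0.512, 0.655, -0.555], [-0.737, 0.004, -0.675]]
contact_force: [0.4, 0.3, -5.5]
grip_width: 0.0127
finger_force: 107.7
```

>>> play_rows(series=[{"slide":[0.01,0.004,-0.011],"roll":0,"hand":0},{"slide":[0.014,0.006,-0.015],"roll":0,"hand":0},{"slide":[0.014,0.006,-0.015],"roll":0,"hand":0},{"slide":[0.014,0.006,-0.015],"roll":0,"hand":0},{"slide":[0.014,0.006,-0.015],"roll":0,"hand":0},{"slide":[0.014,0.006,-0.015],"roll":0,"hand":0},{"slide":[0.014,0.006,-0.015],"roll":0,"hand":0},{"slide":[0.014,0.006,-0.015],"roll":0,"hand":0}])

```text
time: 14.97
ee_pos: [0.4559, 0.2079, 0.2345]
tcp_rot: [[-0.441, 0.755, 0.485], [0.512, 0.655, -0.555], [-0.737, 0.003, -0.676]]
contact_force: [-0.1, 0.3, -4.5]
grip_width: 0.0125
finger_force: 107.6
```

```bash
python3 -c "
from h import *
z=observe()['tcp_rot'][:,2]*.019
d(tuple(np.array([.42,.286,.25])+z))"
```

```text
t 14.9667 q [ 0.7319  0.3051 -0.4897  0.7914 -0.8281  1.5962] p [0.4559 0.2079 0.2345]
tilt 47.453473773686696 bearing -48.87199773660501 tool x bearing 130.74709192287355 x elev -47.452843002469315 y elev 0.1897583641460712
(np.float64(0.42920698854605027), np.float64(0.27545623770052186), np.float64(0.23715241507188983)) [ 0.0444  0.0241 -0.0522] len 0.07271110564871716 /16 [ 0.0028  0.0015 -0.0033] /8 [ 0.0056  0.003  -0.0065]
```

>>> play_rows(series=[{"slide":[0.011,0.006,-0.013],"roll":0,"hand":0},{"slide":[0.011,0.006,-0.013],"roll":0,"hand":0},{"slide":[0.011,0.006,-0.013],"roll":0,"hand":0},{"slide":[0.006,0.003,-0.007],"roll":0,"hand":0},{"slide":[0.003,0.002,-0.004],"roll":0,"hand":0},{"slide":[0,0,0],"roll":-2,"hand":0},{"slide":[0,0,0],"roll":-3,"hand":0},{"slide":[0,0,0],"roll":-3,"hand":0}])

```text
time: 15.63
ee_pos: [0.4314, 0.2713, 0.2376]
tcp_rot: [[-0.543, 0.685, 0.485], [0.414, 0.721, -0.555], [-0.73, -0.101, -0.676]]
contact_force: [-0.2, 0.2, -5.6]
grip_width: 0.0126
finger_force: 107.7
```

```bash
python3 -c "
from h import *
s=d();z=s['tcp_rot'][:,2];print('G',s['ee_pos']-.019*z)
a=grab_frame('top')[:,:,::-1];b=grab_frame('scene')[:,:,::-1]
k=lambda i,x,y:cv2.resize(i[y:y+160,x:x+160],None,fx=2.5,fy=2.5,interpolation=2)
cv2.imwrite('pics/bowl.png',np.hstack([k(a,80,150),k(b,180,210)]))"
```

```text
t 15.6333 q [ 0.8561  0.3912 -0.3536  0.975  -0.8185  1.6364] p [0.4314 0.2713 0.2376]
tilt 47.48789326602723 bearing -48.85711821771658 tool x bearing 142.68781663055663 x elev -46.90407663119795 y elev -5.784892829012539
G [0.4222 0.2818 0.2504]
```

View pics/bowl.png

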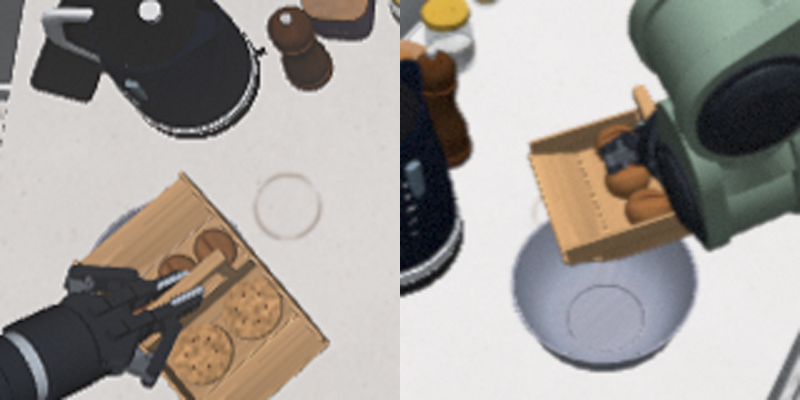

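```bash
python3 -c "
from h import *
print(onz('scene',(262,336.6),.004),onz('top',(155,266),.004),onz('scene',(261.8,324),.08))
a=cv2.imread('pics/scene0.png')[285:362,218:305]
c=a.astype(int);m=((c[:,:,0]-c[:,:,2]>10)).astype(np.uint8)
k=max(cv2.findContours(m,0,1)[0],key=cv2.contourArea);print(cv2.boundingRect(k))"
```

```text
[0.4413 0.3422 0.004 ] [0.444  0.3444 0.004 ] [0.4356 0.3527 0.08  ]
(7, 6, 74, 67)
```

>>> play_rows(series=[{"slide":[0,0,0],"roll":-3,"hand":0},{"slide":[0,0,0],"roll":-3,"hand":0},{"slide":[0,0,0],"roll":-3,"hand":0},{"slide":[0,0,0],"roll":-3,"hand":0},{"slide":[0,0,0],"roll":-3,"hand":0},{"slide":[0,0,0],"roll":0,"hand":0},{"slide":[0,0,0],"roll":0,"hand":0},{"slide":[0,0,0],"roll":0,"hand":0}])

```text
time: 16.4
ee_pos: [0.4317, 0.2713, 0.238]
tcp_rot: [[-0.7, 0.524, 0.485], [0.217, 0.803, -0.555], [-0.681, -0.283, -0.676]]
contact_force: [0.4, 0.4, -5.0]
grip_width: 0.0127
finger_force: 107.6
```

>>> play_rows(series=[{"slide":[0,0,0],"roll":-2.5,"hand":0},{"slide":[0,0,0],"roll":-2.5,"hand":0},{"slide":[0,0,0],"roll":-2.5,"hand":0},{"slide":[0,0,0],"roll":-2.5,"hand":0},{"slide":[0,0,0],"roll":-2.5,"hand":0},{"slide":[0,0,0],"roll":-2.5,"hand":0},{"slide":[0,0,0],"roll":-2.5,"hand":0},{"slide":[0,0,0],"roll":-2.5,"hand":0}])

```text
time: 17.07
ee_pos: [0.4318, 0.2715, 0.2381]
tcp_rot: [[-0.837, 0.252, 0.485], [-0.073, 0.829, -0.555], [-0.542, -0.5, -0.676]]
contact_force: [-0.3, 0.2, -5.4]
grip_width: 0.0125
finger_force: 107.8
```

>>> play_rows(series=[{"slide":[0,0,0],"roll":-2.5,"hand":0},{"slide":[0,0,0],"roll":-2.5,"hand":0},{"slide":[0,0,0],"roll":-2.5,"hand":0},{"slide":[0,0,0],"roll":-2.5,"hand":0},{"slide":[0,0,0],"roll":-2.5,"hand":0},{"slide":[0,0,0],"roll":-2.5,"hand":0},{"slide":[0,0,0],"roll":-2.5,"hand":0},{"slide":[0,0,0],"roll":-2.5,"hand":0}])

```text
time: 17.73
ee_pos: [0.4319, 0.2716, 0.2383]
tcp_rot: [[-0.873, -0.049, 0.486], [-0.352, 0.754, -0.555], [-0.339, -0.655, -0.676]]
contact_force: [-0.6, -0.1, -3.6]
grip_width: 0.0128
finger_force: 107.8
```

>>> play_rows(series=[{"slide":[0,0,0],"roll":-2,"hand":0},{"slide":[0,0,0],"roll":-2,"hand":0},{"slide":[0,0,0],"roll":-1,"hand":0},{"slide":[0,0,0],"roll":0,"hand":0},{"slide":[0,0,0],"roll":0,"hand":0},{"slide":[0,0,0],"roll":0,"hand":0},{"slide":[0,0,0],"roll":0,"hand":0},{"slide":[0,0,0],"roll":0,"hand":0}])

```text
time: 18.4
ee_pos: [0.4318, 0.2715, 0.2382]
tcp_rot: [[-0.865, -0.125, 0.486], [-0.415, 0.721, -0.555], [-0.281, -0.682, -0.676]]
contact_force: [0.3, 0.7, -4.8]
grip_width: 0.0125
finger_force: 107.8
```

```bash
python3 -c "
from h import *
s=d();print(s['contact_force'],s['ft_torque'],s['grip_width'])
a=grab_frame('top')[:,:,::-1];b=grab_frame('scene')[:,:,::-1]
k=lambda i,x,y:cv2.resize(i[y:y+160,x:x+160],None,fx=2.5,fy=2.5,interpolation=2)
cv2.imwrite('pics/pour.png',np.hstack([k(a,80,150),k(b,180,210)]))"
```

```text
t 18.4 q [ 0.856   0.3908 -0.3525  0.9756 -0.8189  0.592 ] p [0.4318 0.2715 0.2382]
tilt 47.503689385855175 bearing -48.813915915727904 tool x bearing -154.35134924285398 x elev -16.29703555719561 y elev -42.98703808988449
[ 0.277   0.6647 -4.8488] [1.2569 0.762  0.0501] 0.012505419379752329
```

View pics/pour.png

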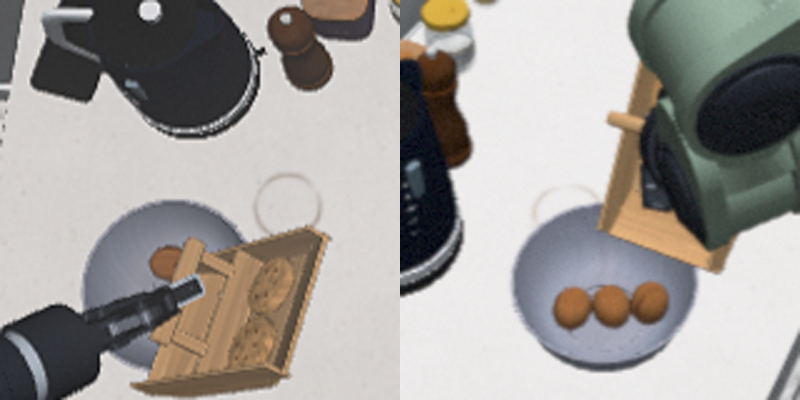

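The top half shows both biscuits still in their section. The scene half shows all three walnuts in the bowl, at about (572,305), (612,305) and (650,302). Next I'll roll the dish back to level.

>>> play_rows(series=[{"slide":[0,0,0],"roll":2,"hand":0},{"slide":[0,0,0],"roll":3,"hand":0},{"slide":[0,0,0],"roll":3.5,"hand":0},{"slide":[0,0,0],"roll":3.5,"hand":0},{"slide":[0,0,0],"roll":3.5,"hand":0},{"slide":[0,0,0],"roll":3.5,"hand":0},{"slide":[0,0,0],"roll":3.5,"hand":0},{"slide":[0,0,0],"roll":3.5,"hand":0}])

```text
time: 19.17
ee_pos: [0.4318, 0.2715, 0.2382]
tcp_rot: [[-0.832, 0.269, 0.486], [-0.055, 0.83, -0.555], [-0.552, -0.488, -0.675]]
contact_force: [0.4, 0.0, -4.6]
grip_width: 0.0125
finger_force: 107.7
```

>>> play_rows(series=[{"slide":[0,0,0],"roll":3.5,"hand":0},{"slide":[0,0,0],"roll":3.5,"hand":0},{"slide":[0,0,0],"roll":3.5,"hand":0},{"slide":[0,0,0],"roll":3.5,"hand":0},{"slide":[0,0,0],"roll":3.5,"hand":0},{"slide":[0,0,0],"roll":3.5,"hand":0},{"slide":[0,0,0],"roll":3.5,"hand":0},{"slide":[0,0,0],"roll":3.5,"hand":0}])

```text
time: 19.83
ee_pos: [0.4317, 0.2714, 0.2381]
tcp_rot: [[-0.608, 0.628, 0.485], [0.34, 0.759, -0.555], [-0.717, -0.172, -0.675]]
contact_force: [-0.2, -0.9, -5.1]
grip_width: 0.0125
finger_force: 107.8
```

>>> play_rows(series=[{"slide":[0,0,0],"roll":3.5,"hand":0},{"slide":[0,0,0],"roll":3.5,"hand":0},{"slide":[0,0,0],"roll":3.5,"hand":0},{"slide":[0,0,0],"roll":2,"hand":0},{"slide":[0,0,0],"roll":1,"hand":0},{"slide":[0,0,0],"roll":0,"hand":0},{"slide":[0,0,0],"roll":0,"hand":0},{"slide":[0,0,0],"roll":0,"hand":0}])

```text
time: 20.5
ee_pos: [0.4317, 0.2714, 0.2381]
tcp_rot: [[-0.447, 0.751, 0.485], [0.506, 0.66, -0.555], [-0.737, -0.003, -0.676]]
contact_force: [0.4, 0.1, -5.2]
grip_width: 0.0127
finger_force: 107.7
```

```bash
python3 -c "
from h import *
z=observe()['tcp_rot'][:,2]*.019
d(*[tuple(np.array(g)+z) for g in ((.5,.06,.27),(.478,-.302,.2),(.478,-.302,.112))])"
```

```text
t 20.5 q [ 0.856   0.3909 -0.3526  0.9757 -0.8189  1.7691] p [0.4317 0.2714 0.2381]
tilt 47.50499324670931 bearing -48.825588817378616 tool x bearing 131.48145987325273 x elev -47.50458344683243 y elev -0.1529384478442244
(np.float64(0.5092231276512601), np.float64(0.049455007416735405), np.float64(0.2571650069050484)) [-0.1611 -0.0884  0.148 ] len 0.2358938200457735 /16 [-0.0101 -0.0055  0.0092] /8 [-0.0201 -0.011   0.0185]
(np.float64(0.4872231276512601), np.float64(-0.31254499258326457), np.float64(0.1871650069050484)) [-0.1217 -0.2553  0.2375] len 0.36936161143248225 /16 [-0.0076 -0.016   0.0148] /8 [-0.0152 -0.0319  0.0297]
(np.float64(0.4872231276512601), np.float64(-0.31254499258326457), np.float64(0.09916500690504838)) [0.0649 0.0002 0.0594] len 0.08800000000000001 /16 [0.0041 0.     0.0037] /8 [0.0081 0.     0.0074]
```

>>> play_rows(series=[{"slide":[-0.006,-0.005,0.006],"roll":0.4,"hand":0},{"slide":[-0.01,-0.007,0.009],"roll":0,"hand":0},{"slide":[-0.014,-0.0105,0.0125],"roll":0,"hand":0},{"slide":[-0.014,-0.0105,0.0125],"roll":0,"hand":0},{"slide":[-0.014,-0.0105,0.0125],"roll":0,"hand":0},{"slide":[-0.014,-0.0105,0.0125],"roll":0,"hand":0},{"slide":[-0.014,-0.0105,0.0125],"roll":0,"hand":0},{"slide":[-0.014,-0.0105,0.0125],"roll":0,"hand":0}])

```text
time: 21.17
ee_pos: [0.4627, 0.1193, 0.251]
tcp_rot: [[-0.442, 0.755, 0.485], [0.511, 0.656, -0.556], [-0.738, 0.002, -0.675]]
contact_force: [0.1, -0.5, -4.2]
grip_width: 0.0127
finger_force: 107.8
```

>>> play_rows(series=[{"slide":[-0.014,-0.0105,0.0125],"roll":0,"hand":0},{"slide":[-0.014,-0.0105,0.0125],"roll":0,"hand":0},{"slide":[-0.014,-0.0105,0.0125],"roll":0,"hand":0},{"slide":[-0.012,-0.014,0.016],"roll":0,"hand":0},{"slide":[-0.01,-0.018,0.019],"roll":0,"hand":0},{"slide":[-0.01,-0.018,0.019],"roll":0,"hand":0},{"slide":[-0.01,-0.018,0.019],"roll":0,"hand":0},{"slide":[-0.01,-0.018,0.019],"roll":0,"hand":0}])

```text
time: 21.83
ee_pos: [0.4771, -0.0778, 0.232]
tcp_rot: [[-0.442, 0.755, 0.484], [0.51, 0.656, -0.556], [-0.738, 0.001, -0.675]]
contact_force: [0.7, 0.3, -5.1]
grip_width: 0.0125
finger_force: 107.9
```

```bash
python3 -c "
from h import *
z=observe()['tcp_rot'][:,2]*.019
d(*[tuple(np.array(g)+z) for g in ((.478,-.302,.2),(.478,-.302,.112))])"
```

```text
t 21.8333 q [ 0.0527 -0.0422 -0.9862  0.0344 -0.62    0.7135] p [ 0.4771 -0.0778  0.232 ]
tilt 47.532047230986855 bearing -48.951569609704286 tool x bearing 130.9359202038356 x elev -47.53199221323642 y elev 0.05603553752399105
(np.float64(0.48720389810610704), np.float64(-0.31256981603409817), np.float64(0.18717162330387357)) [-0.0912 -0.1464  0.1658] len 0.23923706034594547 /16 [-0.0057 -0.0092  0.0104] /8 [-0.0114 -0.0183  0.0207]
(np.float64(0.48720389810610704), np.float64(-0.31256981603409817), np.float64(0.09917162330387357)) [ 0.0649 -0.0001  0.0594] len 0.08800000000000001 /16 [ 0.0041 -0.      0.0037] /8 [ 0.0081 -0.      0.0074]
```

>>> play_rows(series=[{"slide":[-0.01,-0.018,0.02],"roll":0,"hand":0},{"slide":[-0.01,-0.018,0.02],"roll":0,"hand":0},{"slide":[-0.01,-0.018,0.02],"roll":0,"hand":0},{"slide":[-0.01,-0.018,0.02],"roll":0,"hand":0},{"slide":[-0.01,-0.018,0.02],"roll":0,"hand":0},{"slide":[-0.01,-0.018,0.02],"roll":0,"hand":0},{"slide":[-0.01,-0.014,0.018],"roll":0,"hand":0},{"slide":[-0.01,-0.012,0.014],"roll":0,"hand":0}])

```text
time: 22.5
ee_pos: [0.484, -0.291, 0.1868]
tcp_rot: [[-0.443, 0.757, 0.481], [0.512, 0.653, -0.557], [-0.736, -0.0, -0.677]]
contact_force: [-0.6, 1.6, -3.2]
grip_width: 0.0124
finger_force: 107.9
```

>>> play_rows(series=[{"slide":[-0.006,-0.008,0.008],"roll":0,"hand":0},{"slide":[0,-0.003,0.003],"roll":0,"hand":0},{"slide":[0.007,0,0.006],"roll":0,"hand":0},{"slide":[0.007,0,0.0065],"roll":0,"hand":0},{"slide":[0.007,0,0.0065],"roll":0,"hand":0},{"slide":[0.007,0,0.0065],"roll":0,"hand":0},{"slide":[0.004,0,0.0035],"roll":0,"hand":0},{"slide":[0,0,0],"roll":0,"hand":0}])

```text
time: 23.17
ee_pos: [0.4847, -0.304, 0.1399]
tcp_rot: [[-0.445, 0.755, 0.483], [0.513, 0.656, -0.554], [-0.735, 0.001, -0.679]]
contact_force: [0.6, -0.4, -4.1]
grip_width: 0.0125
finger_force: 108.4
```

```bash
python3 -c "
from h import *
z=observe()['tcp_rot'][:,2]*.019
d(*[tuple(np.array(g)+z) for g in ((.478,-.302,.112),)])
a=grab_frame('top')[:,:,::-1];b=grab_frame('scene')[:,:,::-1]
k=lambda i,x,y:cv2.resize(i[y:y+160,x:x+160],None,fx=2.5,fy=2.5,interpolation=2)
cv2.imwrite('pics/place.png',np.hstack([k(a,300,180),k(b,270,120)]))"
```

```text
t 23.1667 q [-0.5853  0.237  -1.1247 -0.5977 -0.1963  0.1862] p [ 0.4847 -0.304   0.1399]
tilt 47.27183897198407 bearing -48.93186954494271 tool x bearing 130.9402244423734 x elev -47.27176781252055 y elev 0.06375206285533327
(np.float64(0.4871691627439588), np.float64(-0.31252261814008314), np.float64(0.09910810479204894)) [ 0.0245 -0.0038  0.0336] len 0.04177182236946795 /16 [ 0.0015 -0.0002  0.0021] /8 [ 0.0031 -0.0005  0.0042]
```

View pics/place.png

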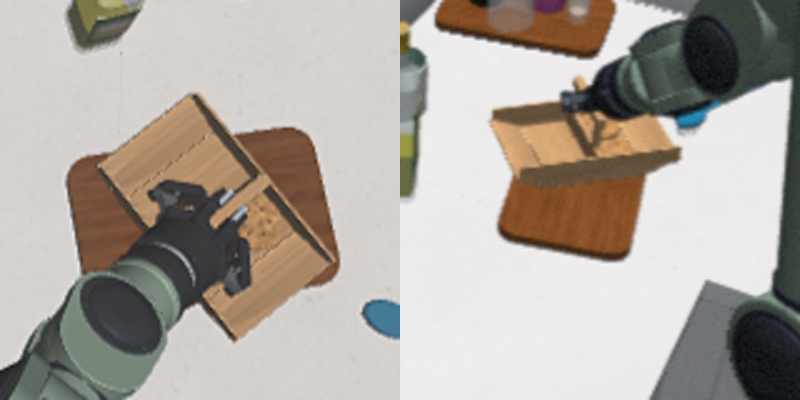

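>>> play_rows(series=[{"slide":[0.004,-0.001,0.006],"roll":0,"hand":0},{"slide":[0.005,-0.001,0.007],"roll":0,"hand":0},{"slide":[0.005,-0.001,0.007],"roll":0,"hand":0},{"slide":[0.005,-0.001,0.006],"roll":0,"hand":0},{"slide":[0.004,0,0.004],"roll":0,"hand":0},{"slide":[0.002,0,0.002],"roll":0,"hand":0},{"slide":[0,0,0],"roll":0,"hand":0},{"slide":[0,0,0],"roll":0,"hand":0}])

```text
time: 23.93
ee_pos: [0.4881, -0.3127, 0.1021]
tcp_rot: [[-0.442, 0.754, 0.486], [0.511, 0.656, -0.555], [-0.737, 0.003, -0.675]]
contact_force: [-0.0, 0.1, -5.3]
grip_width: 0.0122
finger_force: 108.3
```

```bash
python3 -c "
from h import *
s=observe();z=s['tcp_rot'][:,2]*.019;print(s['contact_force'])
d(*[tuple(np.array(g)+z) for g in ((.478,-.302,.1085),)])"
```

```text
[-0.019   0.07   -5.2786]
t 23.9333 q [-0.6008  0.37   -1.1477 -0.7602 -0.1844  0.1758] p [ 0.4881 -0.3127  0.1021]
tilt 47.51337981161199 bearing -48.81656564690333 tool x bearing 130.8339876630916 x elev -47.5128490387404 y elev 0.17405228777565127
(np.float64(0.4872260251762637), np.float64(-0.31254495376279406), np.float64(0.0956670576410753)) [ 0.0053 -0.0006  0.0039] len 0.006542010913047313 /16 [ 0.0003 -0.      0.0002] /8 [ 0.0007 -0.0001  0.0005]
```

Now the last 6 mm or so: descend until I read contact.

>>> play_rows(series=[{"slide":[0.001,0,0.001],"roll":0,"hand":0},{"slide":[0.001,0,0.001],"roll":0,"hand":0},{"slide":[0.001,0,0.001],"roll":0,"hand":0},{"slide":[0.001,0,0.001],"roll":0,"hand":0},{"slide":[0.0007,0,0.0005],"roll":0,"hand":0},{"slide":[0,0,0],"roll":0,"hand":0},{"slide":[0,0,0],"roll":0,"hand":0},{"slide":[0,0,0],"roll":0,"hand":0}])

```text
time: 24.6
ee_pos: [0.4883, -0.3129, 0.0957]
tcp_rot: [[-0.441, 0.754, 0.486], [0.511, 0.656, -0.555], [-0.738, 0.003, -0.675]]
contact_force: [0.1, 0.6, -2.3]
grip_width: 0.0122
finger_force: 108.8
```

>>> play_rows(series=[{"slide":[0.0004,0,0.0004],"roll":0,"hand":0},{"slide":[0,0,0],"roll":0,"hand":0},{"slide":[0,0,0],"roll":0,"hand":0.2},{"slide":[0,0,0],"roll":0,"hand":0.3},{"slide":[0,0,0],"roll":0,"hand":0.5},{"slide":[0,0,0],"roll":0,"hand":0.8},{"slide":[0,0,0],"roll":0,"hand":1},{"slide":[0,0,0],"roll":0,"hand":1}], squeeze=30)

```text
time: 25.27
ee_pos: [0.4882, -0.313, 0.095]
tcp_rot: [[-0.441, 0.755, 0.486], [0.511, 0.656, -0.555], [-0.738, 0.003, -0.675]]
contact_force: [0.2, 0.2, 0.3]
grip_width: 0.073
finger_force: 0.0
```

>>> play_rows(series=[{"slide":[0,0,0],"roll":0,"hand":1},{"slide":[0,0,0],"roll":0,"hand":1},{"slide":[0,0,-0.01],"roll":0,"hand":1},{"slide":[0,0,-0.02],"roll":0,"hand":1},{"slide":[0,0,-0.025],"roll":0,"hand":1},{"slide":[0,0,-0.025],"roll":0,"hand":1},{"slide":[0,0,-0.025],"roll":0,"hand":1},{"slide":[0,0,-0.025],"roll":0,"hand":1}])

```text
time: 25.93
ee_pos: [0.424, -0.24, 0.1829]
tcp_rot: [[-0.442, 0.755, 0.485], [0.512, 0.656, -0.555], [-0.737, 0.003, -0.676]]
contact_force: [0.6, 0.0, -0.1]
grip_width: 0.0852
finger_force: 0.0
```

>>> play_rows(series=[{"slide":[0,0,-0.03],"roll":0,"hand":1},{"slide":[0,0,-0.03],"roll":0,"hand":1},{"slide":[0,0,-0.03],"roll":0,"hand":1},{"slide":[0,0,-0.03],"roll":0,"hand":1},{"slide":[0,0,-0.02],"roll":0,"hand":1},{"slide":[0,0,0],"roll":0,"hand":1},{"slide":[0,0,0],"roll":0,"hand":1},{"slide":[0,0,0],"roll":0,"hand":1}])

```text
time: 26.6
ee_pos: [0.3572, -0.1631, 0.2769]
tcp_rot: [[-0.442, 0.754, 0.486], [0.511, 0.656, -0.555], [-0.737, 0.003, -0.675]]
contact_force: [0.9, 0.0, -0.3]
grip_width: 0.0856
finger_force: 0.0
```

```bash
python3 -c "
from h import *
s=d();print(s['contact_force'],s['grip_width'],np.abs(s['joint_velocities']).max())
a=grab_frame('top')[:,:,::-1]
cv2.imwrite('pics/end.png',cv2.resize(a[120:330,70:470],None,fx=2,fy=2,interpolation=2))"
```

```text
t 26.6 q [-0.333  -0.4914 -1.1501  0.1532 -0.3742  0.3724] p [ 0.3572 -0.1631  0.2769]
tilt 47.51511335820754 bearing -48.79633747354289 tool x bearing 130.82257043985356 x elev -47.51448210298926 y elev 0.18981340149262965
[ 0.8968  0.0442 -0.2561] 0.08563496237000179 0.030214900471013616
```

View pics/end.png

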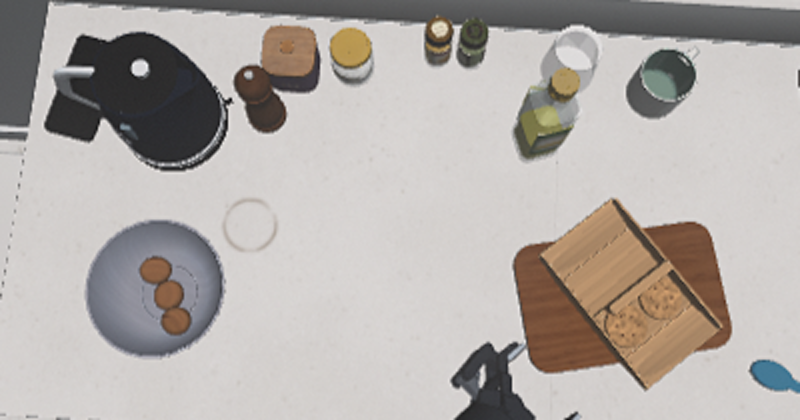

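The final picture shows three walnuts in the bowl near (167,293), the dish flat and centred on the board near (633,293) with both biscuits in their section, and the gripper clear of everything.

```bash
python3 -c "
from workcell import *
print(finish_job())"
```

```text
the job is handed in; nothing more can be done
None
```

The job is handed in: all three walnuts are in the bowl, both biscuits are still in their section, the dish stands on the serving board, and the bottle, mill and bowl look undisturbed; the hand-in returned no verdict.

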